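# Pin the reflector arm in its bracket and hold it out at the second stop

### The job

I am photographing the tin and the film cans and need light bounced onto them: first lift the headed pin out of its parking hole at the back of the bracket and push it down through the fork and the arm's lug until its head sits on the fork, so that the arm cannot pull out. Then squeeze the button on the arm's grip block, pull the arm straight out past its first stop to the second stop, where it goes no further, and finish still gripping it there with the button in, the arm level in its bracket and quite still, while I take the picture. Do not shift the camera, the tin or the film cans.

Things in the scene. Friction and masses are not known exactly. Their poses are not given: they have to be found in the camera images.
- bracket: Fixed bracket that carries the reflector arm: dark steel base 200 x 72 x 8 mm with aluminium parts on it. Origin on the desk, on the axis of the fork's holes; x along the arm, the way it is pulled out; z up. Base from x = -83 to 117 mm. At x = 78 to 104 mm a U-shaped saddle, 43 mm wide, 56 mm high, carries the arm's tube; at the back stands the parking block.
- park_hole (a point): Mouth of the pin's parking hole (12.5 mm wide, 38 mm deep) on top of a 30 x 30 mm block, 62 mm behind the fork's hole, 48 mm above the desk. At the start the pin's shoulder lies here.
- fork_mouth (a point): Centre of the fork's upper hole, on the top face of the upper plate, 66 mm above the desk; the seated pin's shoulder lies here. The fork's two level plates, 32 mm wide, lie 36 to 43 and 59 to 66 mm above the desk, with vertical holes 12.5 mm wide and the arm's lug between them; behind the hole, 18 to 36 mm off, is its upright root, 66 mm high.
- pin: Loose steel clevis pin, 61 mm long, about 40 g, upright in the parking hole. Origin at its tip, z up to its head. Shank 10 mm thick, 34 mm long, the last 6 mm tapered to 5 mm; then a flange 18 mm wide and 3 mm thick; above it a straight round knob to hold it by, 14 mm wide, 24 mm high (37 to 61 mm above the tip).
- pin_shoulder (a point): Centre of the underside of the pin's flange, 34 mm above its tip.
- boom: The telescopic reflector arm, loose, about 0.46 kg, level, axis 50 mm above the desk. Origin at its lug's hole, x outwards along the arm, z up. Tube 26 mm thick, its collar 31 mm, to x = 122 mm; then the sliding part: grip block and, 70 mm past its middle, a white panel 110 mm wide, lower edge 22 and upper edge 104 mm above the desk. Only the pin keeps the arm from being drawn out.
- lug_hole (a point): Centre of the vertical hole (12.5 mm wide) in the arm's lug, 32 x 26 x 14 mm (the origin of boom). At the start it is within 2 mm of the axis of the fork's holes.
- grip (a point): Centre of the black grip block of the sliding part: 40 mm along the arm, 30 mm across, 32 mm high; 50 mm above the desk, 146 mm from the lug's hole when pushed in. Take it from above, fingers closing level across the arm, so that one finger pushes the button in its side. It is 34 mm clear of the desk, with room for fingers on both sides.
- button (a joint): Travel of the release button, a grey pad on the block's side at the boom's -y, 22 mm along the arm, 16 mm high, 6 mm proud, mid-height. 0 = out, 0.0045 m = fully in (1.5 mm stays proud). 1.5 N starts it, 4.5 N pushes it fully in; the latch is free from 3.2 mm on. It travels with the block; a firm grip on the block (10 N or more) presses it in.
- slide (a joint): How far the telescope is out, m: 0 pushed in, 0.03 first stop, 0.06 second stop and end of travel. With the button out a latch locks it at these places (1 mm of play); with the button in it slides past the first stop, drawn back by a spring of 1.5 to 2.5 N. As the pin has play in its holes, the grip may have to travel up to 5 mm more than the telescope. 10 N of pull at the end is plenty.
- camera: Bystander: black camera, 97 x 142 x 101 mm, on the desk to the robot's right, looking at the tin. Origin at the centre of its underside.
- picture_tin: Bystander: upright tin box with a picture, 65 x 111 x 121 mm, the thing photographed, beyond the end of the arm. Origin at the centre of its underside.
- film_can_1: Bystander: dark film can, 34 mm wide, 52 mm high, in front of the tin, on the right. Origin at the centre of its underside.
- film_can_2: Bystander: white film can, 34 mm wide, 52 mm high, in front of the tin, on the left. Origin at the centre of its underside.

How it is judged:
By the outcome, as a careful person would: the job done as asked, in the order asked, and still so for the second after the job is handed in, while the arm keeps its last pose, push and grip.
It also fails if it takes over 51 s, if anything falls off the work surface, if the arm or the gripper's body presses on something with over 40 N, if the wrist force passes 120 N, or if a joint passes its speed limit or range.

### The arm

A 6-joint arm with a two-finger parallel gripper is mounted at the origin on a cart in front of the work surface, level with it; the furniture and walls round the work are solid. World frame = base frame: x ahead of the robot, y to its left, z up, the work surface at z = 0. Lengths are in mm, angles in rad, forces in N, time in s.
With the tool pointing down it reaches from about 350 to 850 mm from the base axis. Payload 8.1 kg.
Tool frame: the origin (TCP) lies between the finger pads; the fingertips stand 19 mm ahead of it and the grasp point (between the pads) is the TCP; z points along the fingers, y is the line along which they close (so a half turn about z gives the same grasp; the last joint's range is limited). The gripper opens to 85 mm and grips with 20 to 120 N. Pads are 22 mm wide; open, the fingers measure 114 mm over their backs; the gripper's body (76 mm by 85 mm) begins 54 mm behind the grasp point. The pads swing forward as they close: fully open they stand 13 mm farther back than shut.
Start: joints at [-1.423, 0.13, 1.488, -0, 1.523, -0.085], TCP at [138.442, -583.814, 250.292] pointing down, gripper open.
Joint ranges: [-2.96, 2.96], [-0.89, 2.26], [0.02, 2.5], [-1.34, 4.48], [0, 2.73], [-2.66, 2.66]. Speed limits (rad/s): [2.39, 2.39, 2.79, 3.14, 3.14, 3.14].

### API

Orientations are given as a rotation vector (axis times angle).
In Python, from plant import monitor, viewer, order gives the robot as it stands.
- The arm moves only by the shell command python3 -m creep 'ROWS' [FORCE]. ROWS is text: rows parted by semicolons, each of 7 numbers parted by spaces: the shift along the tool's x, y, z each as a share of 0.05 m, from -1 to 1, then the turn, a rotation vector about the tool's x, y, z each as a share of 8 degrees, from -1 to 1, then the gripper command: -1 is shut, 1 is fully open, values between are in proportion. A call has 1 to 12 rows; each row shifts and turns the commanded pose from where the row before left it, along the tool's axes as they then stand; what a row does not reach is not made up. A row lasts 1/10 s, in which the tool goes at most 50 mm and 8.59 degrees, less where a joint would pass 70% of its speed; a pose out of reach is approached as far as the arm can. A call with a number of a shift or a turn outside -1 to 1 is refused whole. A call with a gripper value outside its range is refused whole. The fingers move at their own pace and stop on an object; FORCE is the grip in N (left out, the last holds). Time passes only in rows, so rows that do not move let the fingers close. It gives the time, the measured TCP pose, the force, the opening and the grip force at its end, in the units of the state.
- monitor.get_obs(): the state, without advancing time (a new reading comes with each control period).
- viewer.get_image(name): name is "scene" or "top" or "wrist"; returns the picture (420x560x3 uint8, blue, green, red); there is no depth.
- viewer.calibration(name): a dict with "fx", "fy", "cx", "cy" (pixels), "k1" (the pictures are not rectified: a ray, as slopes to the right and down, at radius r is drawn at 1 + k1 r^2 times it, then the intrinsics apply), "cam_to_world" (4x4, takes a point from camera to world coordinates). Camera axes: x right, y down, z forward; pixel columns grow to the right and rows downward; lengths in mm; the calibration is good to about 2 mm. A picture is of the moment at which its call begins: read the wrist's pose just before it. calibration takes no time and is no camera call; for the wrist camera it gives the pose at the moment of the call.
- order.sign_off(): hands the job in; it is judged then, once.
The state is a dict: "t": time; "joint_pos": joint angles; "qd": joint speeds; "joint_efforts": joint torques, N m; "eef_pos": TCP position; "tcp_rot": TCP orientation; "force": force on the tool from outside, world axes, zero at the start; "moment": the same for the moment, N m; "width": opening from 0.0 (shut) to 1.0 (fully open); "grasp_force": force on a finger pad.
Only numpy, scipy, OpenCV 4.12 (cv2) and the standard library are available. Lean on these libraries where they do the work, as an engineer would, in place of code of your own. Each camera call takes 0.05 s, during which the arm holds its last target. There are 200 camera calls.

## Working session

There is one attempt and no reset: what is moved stays moved. The work goes in short steps, Python scripts to look and compute and a shell command to move; the robot and the scene stay as the last step left them, time stands still between calls to the robot, and variables do not carry over. Pictures are saved under pics/ and viewed, at most 12 in all, crops included, and the job is handed in when it is done.

```bash
mkdir -p pics; ls
cat > h.py <<'E'
import numpy as np,cv2
from plant import monitor,viewer,order
from scipy.spatial.transform import Rotation as R
def shot(n,f):
    c=viewer.calibration(n); im=viewer.get_image(n); cv2.imwrite('pics/'+f+'.png',im); np.save('pics/'+f+'.npy',c,allow_pickle=True); return im
def cal(f): return np.load('pics/'+f+'.npy',allow_pickle=True).item()
def ray(c,u,v):
    x,y=(u-c['cx'])/c['fx'],(v-c['cy'])/c['fy']; a,b=x,y
    for _ in range(20):
        s=1+c['k1']*(a*a+b*b); a,b=x/s,y/s
    T=np.array(c['cam_to_world']); return T[:3,3],T[:3,:3]@np.array([a,b,1.])
def onz(c,u,v,z):
    o,d=ray(c,u,v); return o+d*(z-o[2])/d[2]
def proj(c,p):
    T=np.array(c['cam_to_world']); q=T[:3,:3].T@(np.array(p)-T[:3,3]); a,b=q[:2]/q[2]; s=1+c['k1']*(a*a+b*b)
    return c['fx']*a*s+c['cx'],c['fy']*b*s+c['cy']
def tri(c1,p1,c2,p2):
    o,d=ray(c1,*p1);o2,d2=ray(c2,*p2); A=np.c_[d,-d2]; s=np.linalg.lstsq(A,o2-o,rcond=None)[0]
    a,b=o+s[0]*d,o2+s[1]*d2; return (a+b)/2,np.linalg.norm(a-b)
E
python3 - <<'E'
from h import *
a=shot('scene','s0');b=shot('top','t0')
for n in ('s0','t0'):
    c=cal(n);print(c['fx'],c['k1'],np.round(c['cam_to_world'],2).tolist())
o=monitor.get_obs();print(o)
E
```

```text
pics
382.8433317051328 0.011591120807972116 [[-0.73, -0.27, 0.63, -44.71], [-0.68, 0.27, -0.68, 700.26], [0.02, -0.93, -0.38, 418.0], [0.0, 0.0, 0.0, 1.0]]
475.94748785013775 -0.12470455572247041 [[-0.01, -0.99, 0.15, 341.01], [-1.0, 0.01, -0.01, 110.1], [0.01, -0.15, -0.99, 1209.56], [0.0, 0.0, 0.0, 1.0]]
{'t': 0.1, 'joint_pos': array([-1.42340661e+00,  1.31126497e-01,  1.48920074e+00, -9.52034770e-06,
        1.52302737e+00, -8.54074790e-02]), 'qd': array([-0.00237182, -0.00191773, -0.00201357, -0.00220445,  0.00038764,
        0.00147613]), 'joint_efforts': array([ 4.78057973e-04, -5.70951498e+01, -5.01943374e+01, -1.93028109e-04,
        8.09724588e-03, -7.02170183e-06]), 'eef_pos': array([ 138.36239035, -583.32750619,  249.30824788]), 'tcp_rot': array([-3.11858554e+00, -3.64648026e-01,  1.00632679e-04]), 'force': array([ 0.67016259, -0.50005945, -0.18517875]), 'moment': array([0.04601408, 0.01339234, 0.006721  ]), 'grasp_force': 0.0, 'width': 1.0031349630285835}
```

View pics/t0.png

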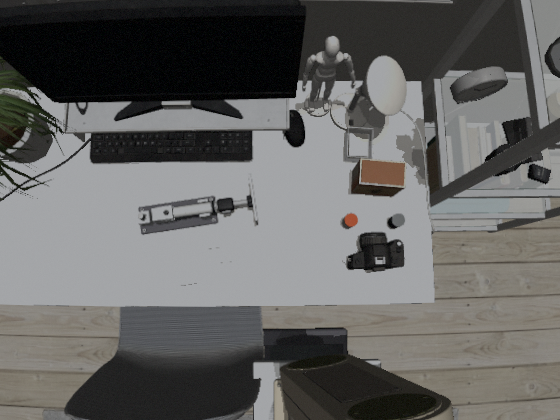

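View pics/s0.png

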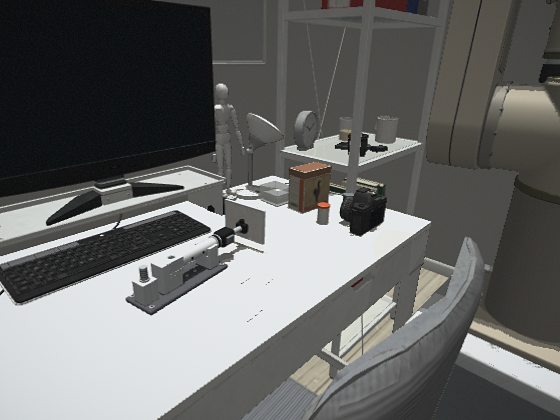

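The top view shows the bracket at left (140–258, 180–235), with the pin near (143,214), the grip near (226,206) and the panel near (253,200). The tin and film cans are to the right at x≥345. In the scene view the pin knob is near (143,270) and the grip near (224,236).

Run:
```python
from h import *
a=cv2.imread('pics/t0.png')[170:245,130:265];b=cv2.imread('pics/s0.png')[190:315,115:275]
a=cv2.resize(a,None,fx=5.5,fy=5.5,interpolation=3)[:300*2];b=cv2.resize(b,None,fx=4.5,fy=4.5,interpolation=3)
cv2.imwrite('pics/t0c.png',a);cv2.imwrite('pics/s0c.png',b)
c=cal('t0')
for n,u,v,z in (('pin',143,214,75),('grip',226,206,66)): print(n,onz(c,u,v,z))
```

```text
pin [513.7038393  422.42595927  75.        ]
grip [533.10965056 220.93508858  66.        ]
```

View pics/t0c.png

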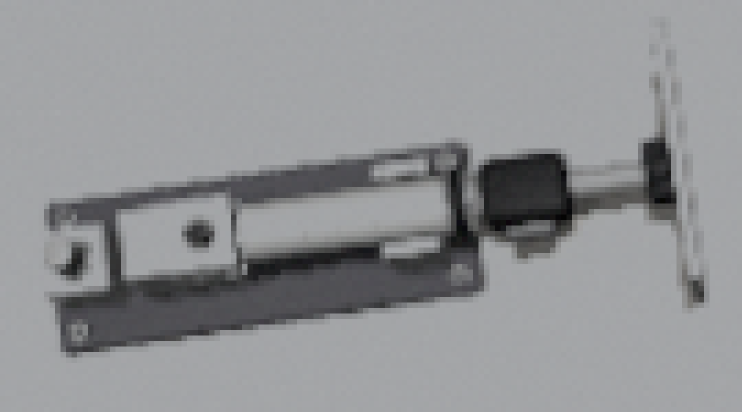

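View pics/s0c.png

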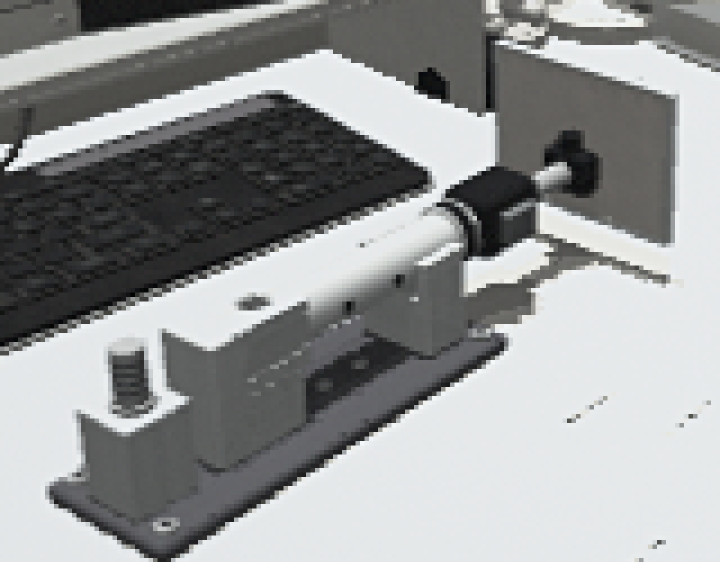

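Run:
```python
from h import *
t,s=cal('t0'),cal('s0')
T=lambda x,y:(130+(x+.5)/5.5-.5,170+(y+.5)/5.5-.5)
S=lambda x,y:(115+(x+.5)/4.5-.5,190+(y+.5)/4.5-.5)
print('fork',onz(t,*T(200,233),66),onz(s,*S(252,301),66),tri(t,T(200,233),s,S(252,301)))
print('pintop',onz(t,*T(66,243),75),onz(s,*S(127,343),75))
print('grip',onz(t,*T(520,187),66),'base',onz(t,*T(50,205),8),onz(t,*T(65,353),8),onz(t,*T(462,145),8),onz(t,*T(484,290),8))
f=onz(t,*T(200,233),66)
o=monitor.get_obs();Rm=R.from_rotvec(o['tcp_rot']).as_matrix();print(Rm.round(3))
W=np.array(viewer.calibration('wrist')['cam_to_world']);print((Rm.T@W[:3,:3]).round(2),(Rm.T@(W[:3,3]-o['eef_pos'])).round(1))
```

```text
fork [519.66501266 368.0762458   66.        ] [514.15045782 369.71516828  66.        ] (array([519.37935419, 367.80312444,  63.39622089]), np.float64(2.1307134338795315))
pintop [514.29062323 425.93103155  75.        ] [505.75727696 429.45748791  75.        ]
grip [539.10827985 225.53110376  66.        ] base [542.61937826 452.84915518   8.        ] [472.79087562 443.38641004   8.        ] [569.32235773 258.72001363   8.        ] [500.87827877 247.7660338    8.        ]
[[ 0.973  0.231 -0.   ]
 [ 0.231 -0.973  0.002]
 [ 0.    -0.002 -1.   ]]
[[ 0.   -0.96 -0.28]
 [ 1.    0.   -0.  ]
 [ 0.   -0.28  0.96]] [  73.     1.2 -122.8]
```

```bash
python3 -m creep '.76 -.51 0 0 0 0 1;.76 -.51 0 0 0 0 1;.76 -.51 0 0 0 0 1;.76 -.51 0 0 0 0 1;.76 -.51 0 0 0 0 1;.76 -.51 0 0 0 0 1;.76 -.51 0 0 0 0 1;.76 -.51 0 0 0 0 1;.76 -.51 0 0 0 0 1;.76 -.51 0 0 0 0 1' 40
python3 -m creep '.31 -.92 0 0 0 0 1;.31 -.92 0 0 0 0 1;.31 -.92 0 0 0 0 1;.31 -.92 0 0 0 0 1;.31 -.92 0 0 0 0 1;.31 -.92 0 0 0 0 1;.31 -.92 0 0 0 0 1;.31 -.92 0 0 0 0 1;.31 -.92 0 0 0 0 1;.31 -.92 0 0 0 0 1;.31 -.92 0 0 0 0 1;.31 -.92 0 0 0 0 1'
```

```text
t: 1.1
eef_pos: [450.2, -246.3, 250.0]
tcp_rot: [-3.12, -0.365, 0.001]
force: [0.9, -0.8, 1.0]
width: 1.002
grasp_force: 0.0
t: 2.3
eef_pos: [502.6, 334.0, 249.8]
tcp_rot: [3.12, 0.365, -0.001]
force: [1.4, -0.2, 0.1]
width: 1.0
grasp_force: 0.0
```

```bash
python3 -m creep '0 0 0 0 0 -1 1;0 0 0 0 0 -1 1;0 0 0 0 0 -1 1;0 0 0 0 0 -1 1;0 0 0 0 0 -1 1;0 0 0 0 0 -1 1;0 0 0 0 0 -1 1;0 0 0 0 0 -1 1;0 0 0 0 0 -1 1;0 0 0 0 0 -1 1;0 0 0 0 0 -.56 1;0 0 0 0 0 0 1'
python3 - <<'E'
from h import *
o=monitor.get_obs();Rm=R.from_rotvec(o['tcp_rot']).as_matrix();print(Rm.round(3),o['joint_pos'].round(2))
E
```

```text
t: 3.5
eef_pos: [502.7, 331.9, 249.7]
tcp_rot: [-2.063, -2.369, 0.002]
force: [0.3, -0.3, 0.0]
width: 0.998
grasp_force: 0.0
[[-0.137  0.991 -0.001]
 [ 0.991  0.137 -0.   ]
 [-0.    -0.001 -1.   ]] [0.5  0.14 1.48 0.   1.52 0.36]
```

Run:
```python
from h import *
a=shot('wrist','w1');c=cal('w1');print(c['fx'],c['k1'],[proj(c,p) for p in ((509.5,430,75),(518,368.5,66),(539,225.5,66))])
```

```text
317.82480542343535 -0.017117957938062034 [(np.float64(300.26896694693664), np.float64(84.47004321826122)), (np.float64(298.448366858966), np.float64(154.37280347752014)), (np.float64(297.17815710647176), np.float64(288.4030095488314))]
```

View pics/w1.png

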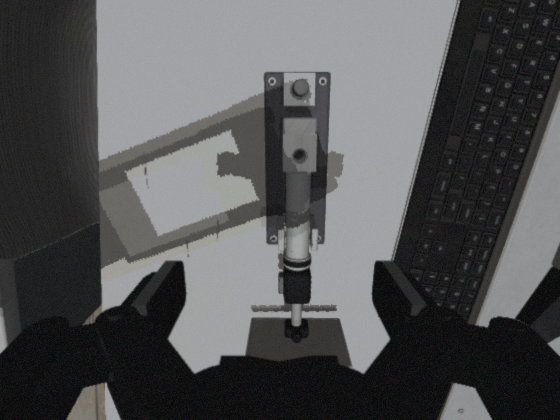

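The wrist view shows the pin knob near (300,87), the fork hole near (299,155) and the grip block near (297,287). All are close to the predicted pixels.

Run:
```python
from h import *
g=cv2.cvtColor(cv2.imread('pics/w1.png'),6)
print(g[74:106:1,284:318:2]);print('hole');print(g[145:168,288:314:2])
```

```text
[[152 163 163 163 162 163 161 164 163 162 164 162 164 165 162 160  78]
 [154 164 162 162 163 163 161 163 162 161 161 160 160 163 162 159  84]
 [151 164 162 161 163 162 162 161 161 161 161 163 166 162 161 158  81]
 [149 163 163 162 161 164 163 163 161 153 162 161 164 161 164 155  81]
 [152 164 164 163 163 163 158 152 145 121 145 151 163 163 162 158  79]
 [153 163 162 161 162 159 138 122 103  87 104 124 159 162 163 157  79]
 [150 164 159 152 151 152  90  89  93  92  87 115 159 163 162 157  81]
 [151 160 159 128 131 124  81  98  99  97  94 101 158 163 164 158  80]
 [140 150 146 127 116  87  93 100 101  95  95  90 158 162 160 159  77]
 [122 125 127 127  97  73  97 101 100  98  94  92 136 163 163 158  78]
 [116 123 126 125  89  74  98 101 102 100  96  93 108 161 163 158  76]
 [115 124 126 117  79  76 103 100 103 101  97  93 101 148 164 157  72]
 [115 123 127 108  64  80  97  99 102  99 101  96  89 129 162 158  73]
 [116 125 129 104  55  84  96  97 102 103 100  94  84 141 160 155  73]
 [117 127 126  94  48  78  98  96 100 100  96  97  82 157 163 156  70]
 [116 128 128  89  47  70  97  99  
[... 1743 characters left out ...]
39  28  29  30  39  54  85 113 119 118]
 [119 116  89  38  33  29  33  42  53  83 113 118 114]
 [ 99  98  92  47  27  26  39  52  65  82 111 120 117]
 [ 81  86  94  63  45  38  49  59  63  88 116 118 116]
 [ 84  84  96  78  58  50  58  75  65  93 113 117 117]
 [ 81  79  88  85  68  71  76  70  79 105 117 118 115]
 [ 80  83 102  91  75  72  79  73  89 110 116 119 115]
 [ 81  83  95 101  89  75  75  83 101 117 117 119 114]
 [ 83  80  84 105 100  90  88  96 114 115 115 118 113]
 [ 81  81  82  93 108 108 103 106 117 113 114 117 114]
 [ 82  81  80  81 107 114 110 112 117 114 115 117 115]
 [ 80  80  81  82 108 116 112 110 117 113 116 116 114]
 [ 80  82  82  80 108 113 110 114 116 113 115 118 115]]
```

Run:
```python
from h import *
c=cal('w1');p=onz(c,301,86.8,75);f=onz(c,299.8,155.5,66);g=onz(c,296.5,285,66)
print(p,f,g,np.linalg.norm((p-f)[:2]))
o=monitor.get_obs();Rm=R.from_rotvec(o['tcp_rot']).as_matrix()
d=(f-p)[:2];print('yaw of boom',np.degrees(np.arctan2(d[1],d[0])),np.degrees(np.arctan2(*(g-f)[[1,0]])),'toolx',np.degrees(np.arctan2(Rm[1,0],Rm[0,0])))
p[2]=150;print(Rm.T@(p-o['eef_pos'])/50)
```

```text
[510.43583898 428.18550508  75.        ] [519.44924707 367.61722456  66.        ] [537.63321445 229.50413898  66.        ] 61.23526868129405
yaw of boom -81.5357034328186 -82.49957806461603 toolx 97.71068245215508
[1.88887074 0.41185719 1.99533751]
```

```bash
python3 -m creep '.63 .14 .3 0 0 0 1;.63 .135 .3 0 0 0 1;.63 .135 .4 0 0 0 1;0 0 .5 0 0 0 .3;0 0 .5 0 0 0 0;0 0 0 0 0 0 0;0 0 0 0 0 0 0'
python3 - <<'E'
from h import *
o=monitor.get_obs();im=shot('wrist','w2');c=cal('w2')
u,v=map(int,proj(c,(510.4,428.2,75)));print(u,v,o['eef_pos'],o['width'])
cv2.imwrite('pics/w2c.png',im[max(0,v-110):v+110])
print(max(0,v-110))
E
```

```text
t: 4.25
eef_pos: [510.1, 428.1, 149.9]
tcp_rot: [-2.066, -2.366, 0.003]
force: [0.1, -0.1, 0.1]
width: 0.502
grasp_force: 0.0
277 226 [510.09055436 428.06286576 149.94934619] 0.5020023440709962
116
```

View pics/w2c.png

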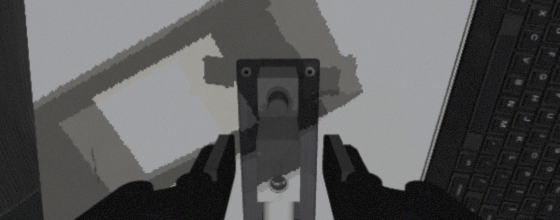

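The pin knob is near (278,102) in the crop, with the fingers symmetric about column ~280. I'll measure it more finely.

Run:
```python
from h import *
g=cv2.cvtColor(cv2.imread('pics/w2.png'),6)
print(g[198:236,262:298:2]);c=cal('w2');print([proj(c,p) for p in ((510.4,428.2,75),(519.4,367.6,66))])
print(g[288:312,262:298:2])
```

```text
[[78 78 77 78 79 79 77 79 76 75 75 78 76 74 76 78 76 76]
 [80 77 78 80 78 77 75 79 75 75 80 76 77 75 74 75 77 76]
 [79 77 76 78 81 79 77 79 73 75 77 77 78 78 79 78 76 75]
 [80 76 77 77 80 77 78 75 74 76 76 76 77 75 76 75 78 75]
 [78 80 77 78 79 78 72 63 62 67 77 79 76 78 75 77 73 76]
 [79 75 74 79 78 69 60 61 58 61 61 74 76 78 74 75 75 75]
 [76 74 77 81 72 59 58 61 64 63 58 62 76 78 78 77 75 75]
 [78 76 79 78 62 65 60 58 59 60 62 58 69 78 79 76 75 75]
 [77 76 81 72 63 64 58 54 48 56 60 63 57 72 78 75 74 74]
 [76 78 78 65 60 56 53 40 39 45 53 57 59 67 75 74 74 73]
 [78 78 76 57 59 45 34 31 41 28 42 51 58 58 74 78 75 68]
 [79 79 68 61 59 39 30 31 33 32 39 39 57 62 73 75 75 75]
 [75 78 73 58 42 32 33 28 41 35 34 35 54 57 71 75 72 74]
 [78 77 64 57 41 35 34 36 38 39 30 32 46 59 74 76 75 77]
 [77 78 64 58 34 36 34 34 39 38 35 29 40 64 71 77 74 75]
 [80 77 67 48 26 35 34 41 32 32 27 33 34 53 64 72 72 75]
 [79 78 63 38 27 37 43 41 42 38 39 25 30 50 61 70 74 76]
 [78 79 63 40 27 43 48 47 46 47 42 34 35 49 60 65 77 74]
 [77 80 64 42 42 47 57 62 58 55 47 37 29 48 57 67 77 79]
 [77 78 64 38 45 
[... 2296 characters left out ...]
115 145 157 161 157 159]
 [135 137 141 135 117  78  53  49  49  49  48  76 122 151 157 158 156 161]
 [138 138 140 152 127 104  64  47  52  52  57 107 124 155 158 160 159 159]
 [138 140 143 157 122 114 103  64  57  62  86 118 131 156 161 158 159 159]
 [137 150 154 157 148 124 123 111  98 109 113 127 151 157 158 160 156 157]
 [140 156 159 158 156 140 127 123 115 118 126 140 156 155 159 160 158 160]
 [157 158 160 158 161 155 143 101  99 124 138 156 158 158 160 158 156 159]
 [159 160 160 156 160 159 156 146 140 148 154 159 158 159 159 160 159 158]
 [161 158 159 160 158 161 157 156 153 154 156 159 161 157 161 163 158 158]
 [157 157 159 157 160 160 156 157 159 152 155 158 159 159 158 159 160 162]]
```

```bash
python3 -m creep '0 0 .4 0 0 0 0;0 0 .4 0 0 0 0;0 0 .4 0 0 0 0;0 0 .26 0 0 0 0;0 0 .09 0 0 0 0;0 0 0 0 0 0 -1;0 0 0 0 0 0 -1;0 0 0 0 0 0 -1;0 0 0 0 0 0 -1;0 0 0 0 0 0 -1;0 0 0 0 0 0 -1' 40
```

```text
t: 5.4
eef_pos: [510.9, 428.9, 74.4]
tcp_rot: [2.065, 2.368, 0.003]
force: [-3.7, -1.0, 6.0]
width: 0.145
grasp_force: 39.3
```

```bash
python3 -m creep '0 0 -.05 0 0 0 -1;0 0 -.2 0 0 0 -1;0 0 -.3 0 0 0 -1;0 0 -.3 0 0 0 -1;0 0 -.3 0 0 0 -1;0 0 -.2 0 0 0 -1;0 0 0 0 0 0 -1;0 0 0 0 0 0 -1'
python3 - <<'E'
from h import *
o=monitor.get_obs();im=shot('scene','s3');print(o['eef_pos'],o['tcp_rot'],o['width'])
cv2.imwrite('pics/s3c.png',cv2.resize(im[170:320,90:260],None,fx=3.5,fy=3.5,interpolation=3))
E
```

```text
t: 6.2
eef_pos: [510.5, 428.4, 140.5]
tcp_rot: [2.065, 2.368, 0.001]
force: [-0.3, 0.5, -0.8]
width: 0.142
grasp_force: 38.9
[510.52448385 428.44226796 140.53818936] [2.06479525e+00 2.36762641e+00 7.01645615e-04] 0.14210295820138466
```

View pics/s3c.png

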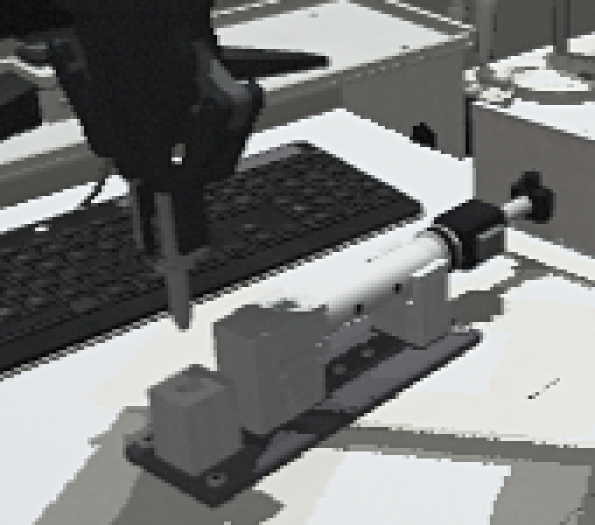

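The pin is held clear of the block, with its flange near (172,264) and its tip near (183,329) in the crop. It may lean slightly, so I'll compare it with a projected vertical.

Run:
```python
from h import *
c=cal('s3');g=cv2.cvtColor(cv2.imread('pics/s3.png'),6)
for z in (75,80,95,110,114,117): print(z,np.round(proj(c,(510.5,428.4,z)),1))
print(g[238:268,130:152])
o=monitor.get_obs();Rm=R.from_rotvec(o['tcp_rot']).as_matrix();f=np.array([519.4,367.6,o['eef_pos'][2]]);print(Rm.T@(f-o['eef_pos'])/50)
# fork hole reference now
print(proj(c,(519.4,367.6,66)),proj(c,(510.4,428.2,48)))
print(g[246:262,160:184]); print(g[272:284,136:156])
```

```text
75 [142.  264.6]
80 [141.6 262.1]
95 [140.6 254.4]
110 [139.6 246.6]
114 [139.4 244.5]
117 [139.2 242.9]
[[ 56  17  20  19  40  50  64  74  74  63  37  24  24  25  23  27  27  23
   23  28  35  35]
 [ 61  28  18  22  40  43  60  75  74  68  50  25  26  26  23  24  21  24
   23  24  34  36]
 [ 66  36  21  22  21  34  63  76  74  65  50  24  25  24  23  22  21  35
   47  47  39  36]
 [ 46  33  21  21  39  48  64  78  76  72  58  22  21  21  25  34  59  73
   71  61  45  42]
 [ 31  29  25  23  33  37  60  77  73  73  63  40  21  32  60  71  73  67
   54  47  44  50]
 [ 41  47  37  39  44  48  45  64  75  73  72  71  72  71  71  66  62  61
   56  50  45  44]
 [ 34  52  59  46  41  69  69  66  72  72  71  71  69  70  68  57  47  52
   48  36  32  25]
 [ 37  42  57  58  63  67  71  79  78  75  72  70  69  70  69  56  38  30
   27  37  49  40]
 [ 44  37  32  46  72  86  81  70  68  66  70  74  73  70  66  55  43  36
   43  35  23  25]
 [ 26  40  43  30  54  73  80  78  78  76  72  74  68  50  26  39  33  21
   27  38  42  37]
 [ 52  51  54  61  67  63  61  70  77  75  76  77  72  53  34  26
[... 3912 characters left out ...]
 111  89
   93  94]
 [230 231 235 217 181 140  79  81  77  79  79  78  77  78  90  90  83  88
   94  94]
 [233 214 179 146 103 101  99  91  83  86  85  82  80  77  77  79  80  82
   87  92]
 [217 143 102 102  99 100 106  99  92  91  91 102 107 104  93  80  80  83
   82  82]
 [110  99  99 101 101 100 100  97  92  91  92  97 101 103 104 103  96  81
   82  82]
 [101 103 102 100  92  88  86  93  91  91  92  92  97 105 109 105 107 101
   93  85]
 [103 103 101 101  89  80  83  90  92  91  95 102 103 105 106 102  99  94
   85  86]
 [105 104 104 104 104 101  98 102 103 103 106 106 104 104 102  94  90  90
   91  88]
 [ 94 103 103 105 106 106 106 104 105 104 103 104 101  94  88  92  91  90
   91  87]]
```

```bash
python3 -m creep '-.4 .01 0 0 0 0 -1;-.4 .01 0 0 0 0 -1;-.425 0 0 0 0 0 -1;0 0 0 0 0 0 -1;0 0 0 0 0 0 -1'
python3 - <<'E'
from h import *
o=monitor.get_obs();im=shot('scene','s4');im2=shot('wrist','w4');print(o['eef_pos'],o['tcp_rot'],o['width'])
c=cal('w4');print(proj(c,(519.4,367.6,66)),proj(c,(519.4,367.6,76)))
a=cv2.resize(im[225:275,140:215],None,fx=5.3,fy=5.3,interpolation=3);b=cv2.resize(im2[200:330,210:350],None,fx=2.8,fy=2.8,interpolation=3)
H=max(a.shape[0],b.shape[0]);f=lambda q:cv2.copyMakeBorder(q,0,H-q.shape[0],0,0,0)
cv2.imwrite('pics/m4.png',np.hstack([f(a),cv2.convertScaleAbs(f(b),alpha=1.6)]));print(a.shape,b.shape)
E
```

```text
t: 6.75
eef_pos: [519.4, 367.4, 139.3]
tcp_rot: [-2.066, -2.366, 0.002]
force: [0.2, -0.3, 0.0]
width: 0.146
grasp_force: 39.0
[519.4076678  367.43003802 139.3464533 ] [-2.06550584e+00 -2.36615686e+00  2.00675910e-03] 0.14556625114912175
(np.float64(276.48377725259246), np.float64(227.57459838098058)) (np.float64(276.3482071484876), np.float64(233.01237456615257))
(265, 398, 3) (364, 392, 3)
```

View pics/m4.png

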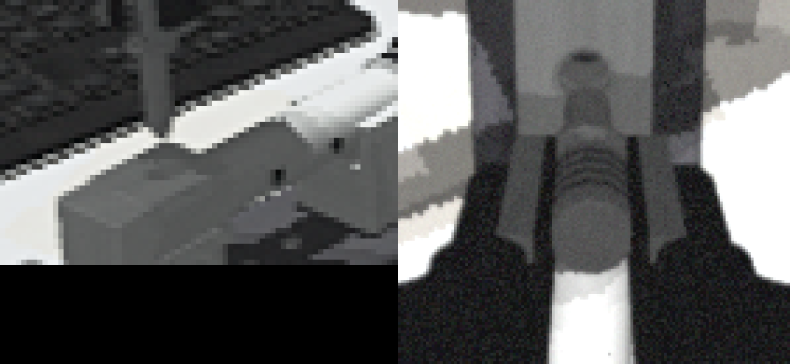

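The left crop shows the pin tip near (163,138), just above the hole near (170,172). In the right crop the hole is at (583,74), the shank at about column 588 and the knob top near (591,235). The pin sits ~1 mm towards +y of the hole.

Run:
```python
from h import *
c=cal('w4');W=lambda x,y:(210+(x-398+.5)/2.8-.5,200+(y+.5)/2.8-.5)
p=onz(c,*W(591,234),139.3+1.5);h=onz(c,*W(583.5,74),66);print(p,h)
o=monitor.get_obs();Rm=R.from_rotvec(o['tcp_rot']).as_matrix();print(Rm.T@(h-p))
```

```text
[520.70492371 369.46788434 140.8       ] [518.90340448 368.5604947   66.        ]
[-0.6580223  -1.84865843 74.80145918]
```

```bash
python3 -m creep '0 -.026 0 0 0 0 -1;0 0 .1 0 0 0 -1;0 0 .1 0 0 0 -1;0 0 .1 0 0 0 -1;0 0 .1 0 0 0 -1;0 0 0 0 0 0 -1;0 0 0 0 0 0 -1'
```

```text
t: 7.55
eef_pos: [518.4, 367.6, 120.0]
tcp_rot: [-2.065, -2.368, 0.001]
force: [0.6, 0.5, 0.1]
width: 0.139
grasp_force: 39.0
```

```bash
python3 -m creep '0 0 .08 0 0 0 -1;0 0 .08 0 0 0 -1;0 0 0 0 0 0 -1;0 0 0 0 0 0 -1'; python3 -m creep '0 0 .08 0 0 0 -1;0 0 .08 0 0 0 -1;0 0 0 0 0 0 -1;0 0 0 0 0 0 -1'
```

```text
t: 7.95
eef_pos: [518.4, 367.6, 112.1]
tcp_rot: [-2.065, -2.368, 0.001]
force: [0.1, -0.2, 0.1]
width: 0.143
grasp_force: 39.0
t: 8.35
eef_pos: [518.3, 367.6, 104.0]
tcp_rot: [-2.065, -2.368, 0.001]
force: [-0.7, 0.2, -0.1]
width: 0.142
grasp_force: 39.0
```

```bash
python3 -m creep '0 0 .08 0 0 0 -1;0 0 .08 0 0 0 -1;0 0 0 0 0 0 -1;0 0 0 0 0 0 -1'; python3 -m creep '0 0 .06 0 0 0 -1;0 0 .06 0 0 0 -1;0 0 0 0 0 0 -1;0 0 0 0 0 0 -1'
```

```text
t: 8.75
eef_pos: [518.3, 367.6, 96.0]
tcp_rot: [-2.065, -2.368, 0.001]
force: [-1.2, 0.7, -1.6]
width: 0.145
grasp_force: 39.0
t: 9.15
eef_pos: [519.0, 368.0, 92.3]
tcp_rot: [2.064, 2.368, 0.002]
force: [-5.0, -3.5, 12.2]
width: 0.146
grasp_force: 40.3
```

```bash
python3 -m creep '0 0 0 0 0 0 -.3;0 0 0 0 0 0 0;0 0 0 0 0 0 0;0 0 -.3 0 0 0 0;0 0 -.6 0 0 0 0;0 0 -.6 0 0 0 0;0 0 -.6 0 0 0 0;.3 0 -.2 0 0 0 0;0 0 0 0 0 0 0'
python3 - <<'E'
from h import *
im=shot('scene','s5');im2=shot('wrist','w5')
a=cv2.resize(im[210:280,130:230],None,fx=4,fy=4,interpolation=3);b=im2[100:380,80:480]
H=max(a.shape[0],b.shape[0]);f=lambda q:cv2.copyMakeBorder(q,0,H-q.shape[0],0,0,0)
cv2.imwrite('pics/m5.png',np.hstack([f(a),cv2.convertScaleAbs(f(b),alpha=1.3)]))
print(proj(cal('s5'),(518.5,367.7,93)),proj(cal('s5'),(518.5,367.7,66)))
print(proj(cal('w5'),(518.5,367.7,93)),proj(cal('w5'),(538,227,66)),a.shape)
E
```

```text
t: 10.05
eef_pos: [517.5, 384.5, 209.5]
tcp_rot: [2.063, 2.368, 0.009]
force: [0.0, -0.1, -0.4]
width: 0.496
grasp_force: 0.0
(np.float64(168.97354912533498), np.float64(242.33804758321594)) (np.float64(170.22694445702496), np.float64(255.30982303210243))
(np.float64(275.7582351641116), np.float64(228.53583935865967)) (np.float64(276.3320680427304), np.float64(352.86665987145)) (280, 400, 3)
```

View pics/m5.png

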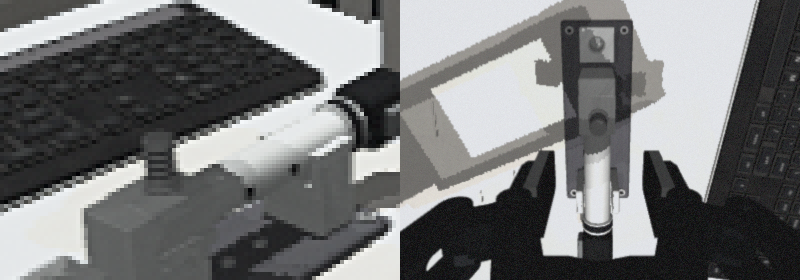

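The scene half shows the knob standing on the fork at (157,135–190) with its flange on the plate. The wrist half shows the parking hole empty at (596,43) and the knob at (597,122), so the pin is seated. Next is the grip.

```bash
python3 -m creep '-.6 -.01 0 0 0 0 .7;-.7 -.01 0 0 0 0 .7;-.7 -.01 0 0 0 0 .7;-.7 -.01 0 0 0 0 .7;-.53 -.014 0 0 0 0 .7;0 0 .6 0 0 0 .7;0 0 .4 0 0 0 .7;0 0 0 0 0 0 .7'
python3 - <<'E'
from h import *
o=monitor.get_obs();Rm=R.from_rotvec(o['tcp_rot']).as_matrix();print(o['eef_pos'],np.degrees(np.arctan2(Rm[1,0],Rm[0,0])),Rm[2].round(3))
im=shot('wrist','w6');c=cal('w6')
print([np.round(proj(c,p),1) for p in ((537.5,224,66),(538.5+2.7,223.7-19.8,66),(538.5-2.7,223.7+19.8,66))])
cv2.imwrite('pics/w6c.png',cv2.resize(im[130:370,160:400],None,fx=2.5,fy=2.5,interpolation=3))
E
```

```text
t: 10.95
eef_pos: [532.5, 220.2, 150.0]
tcp_rot: [-2.063, -2.363, 0.012]
force: [-0.4, 0.3, -0.6]
width: 0.852
grasp_force: 0.0
[532.49950155 220.22478794 150.02239112] 97.76615376682794 [-0.002 -0.009 -1.   ]
[array([285.6, 217.4]), array([286.8, 245.1]), array([287.2, 189.5])]
```

View pics/w6c.png

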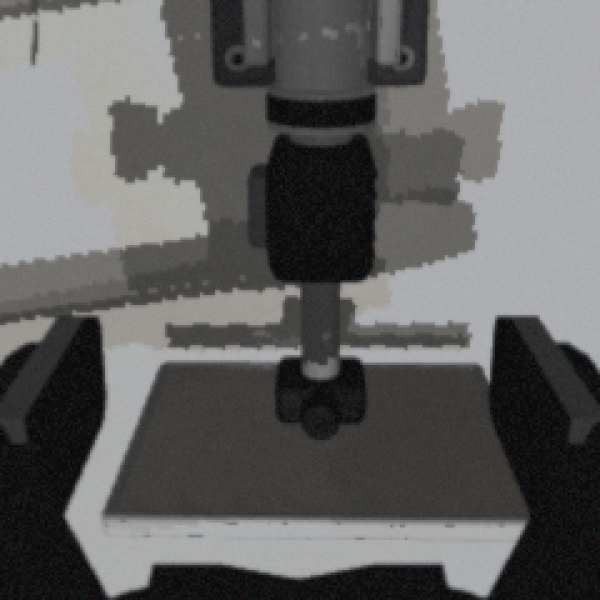

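The grip block is at crop columns 267–377 and rows 137–280, with the button pad on its left (robot side) at (258,205). The fingers straddle it and need shifts of about +5.7 mm in x and in y.

```bash
python3 -m creep '.114 .114 0 -.065 0 0 .7;0 0 .4 0 0 0 .7;0 0 .5 0 0 0 .7;0 0 .5 0 0 0 .7;0 0 .4 0 0 0 .7;0 0 .2 0 0 0 .7;0 0 0 0 0 0 .7'
python3 - <<'E'
from h import *
o=monitor.get_obs();Rm=R.from_rotvec(o['tcp_rot']).as_matrix();print(Rm[2].round(4))
E
```

```text
t: 11.7
eef_pos: [541.2, 229.0, 54.7]
tcp_rot: [2.061, 2.364, 0.009]
force: [0.0, 0.5, -0.8]
width: 0.849
grasp_force: 0.0
[-2.0e-04  7.9e-03 -1.0e+00]
```

```bash
python3 -m creep '0 0 0 0 0 0 .7;0 0 0 0 0 0 .7;0 0 0 0 0 0 .7'
python3 - <<'E'
from h import *
o=monitor.get_obs();Rm=R.from_rotvec(o['tcp_rot']).as_matrix();print(Rm[2].round(4),o['eef_pos'])
e=np.array([537.4,226.6,50])-o['eef_pos'];print(Rm.T@e/50, o['qd'].round(3),np.degrees(np.arctan2(Rm[1,0],Rm[0,0])))
E
```

```text
t: 12.0
eef_pos: [542.6, 229.1, 56.8]
tcp_rot: [2.06, 2.362, 0.014]
force: [0.6, 0.2, 0.1]
width: 0.848
grasp_force: 0.0
[ 4.000e-04  1.150e-02 -9.999e-01] [542.55202164 229.08519026  56.83950987]
[-0.03527502 -0.11041333  0.13551357] [-0.002  0.005  0.006  0.    -0.001  0.   ] 97.82204882609419
```

```bash
python3 -m creep '0 0 0 0 0 0 .7;0 0 0 0 0 0 .7;0 0 0 0 0 0 .7;0 0 0 0 0 0 .7;0 0 0 0 0 0 .7'
python3 - <<'E'
from h import *
o=monitor.get_obs();Rm=R.from_rotvec(o['tcp_rot']).as_matrix();print(Rm[2].round(4),o['eef_pos'],o['joint_pos'],o['joint_efforts'].round(2))
for _ in range(3): shot('scene','tmp');q=monitor.get_obs();print(q['t'],q['eef_pos'],q['joint_pos'].round(4))
E
```

```text
t: 12.5
eef_pos: [541.5, 228.7, 55.3]
tcp_rot: [2.061, 2.363, 0.011]
force: [0.3, 0.2, 1.0]
width: 0.85
grasp_force: 0.0
[ 0.     0.009 -1.   ] [541.47554931 228.72462138  55.26857899] [ 0.31338513  0.26675743  1.70578804 -0.00170867  1.16017551  0.17761042] [-0.000e+00 -5.819e+01 -4.429e+01 -1.000e-02 -6.000e-02  0.000e+00]
12.55 [541.46866961 228.70658584  55.22471646] [ 3.1340e-01  2.6680e-01  1.7058e+00 -1.7000e-03  1.1602e+00  1.7760e-01]
12.6 [541.47321763 228.69802484  55.2399456 ] [ 3.1340e-01  2.6680e-01  1.7058e+00 -1.7000e-03  1.1602e+00  1.7760e-01]
12.65 [541.49463855 228.72567596  55.2722796 ] [ 3.1340e-01  2.6680e-01  1.7057e+00 -1.7000e-03  1.1602e+00  1.7760e-01]
```

```bash
python3 -m creep '-.03 -.087 .105 .064 0 0 .7;0 0 0 0 0 0 .7;0 0 0 0 0 0 .7;0 0 0 0 0 0 .7'
python3 - <<'E'
from h import *
o=monitor.get_obs();Rm=R.from_rotvec(o['tcp_rot']).as_matrix();print(Rm[2].round(4),o['eef_pos'],o['force'])
E
```

```text
t: 13.05
eef_pos: [537.5, 226.6, 49.9]
tcp_rot: [2.065, 2.368, 0.0]
force: [0.7, -0.4, 0.3]
width: 0.85
grasp_force: 0.0
[-0.e+00  1.e-04 -1.e+00] [537.45124061 226.61720875  49.94036448] [ 0.70048751 -0.42918075  0.31346113]
```

Exactly placed. Closing on the block.

```bash
python3 -m creep '0 0 0 0 0 0 .2;0 0 0 0 0 0 0;0 0 0 0 0 0 -.2;0 0 0 0 0 0 -.4;0 0 0 0 0 0 -1;0 0 0 0 0 0 -1;0 0 0 0 0 0 -1;0 0 0 0 0 0 -1' 40
```

```text
t: 13.85
eef_pos: [537.8, 226.7, 50.3]
tcp_rot: [2.065, 2.367, 0.001]
force: [0.9, -0.9, 3.6]
width: 0.346
grasp_force: 42.9
```

```bash
python3 -m creep '-.05 0 0 0 0 0 -1;-.1 0 0 0 0 0 -1;-.1 0 0 0 0 0 -1;-.1 0 0 0 0 0 -1;-.1 0 0 0 0 0 -1;-.1 0 0 0 0 0 -1;0 0 0 0 0 0 -1'; python3 -m creep '-.1 0 0 0 0 0 -1;-.1 0 0 0 0 0 -1;-.1 0 0 0 0 0 -1;-.1 0 0 0 0 0 -1;-.1 0 0 0 0 0 -1;-.07 0 0 0 0 0 -1;0 0 0 0 0 0 -1;0 0 0 0 0 0 -1'
```

```text
t: 14.55
eef_pos: [541.1, 198.5, 49.9]
tcp_rot: [-2.066, -2.367, 0.001]
force: [0.8, 0.8, 2.4]
width: 0.344
grasp_force: 42.8
t: 15.35
eef_pos: [544.7, 170.9, 49.7]
tcp_rot: [-2.065, -2.367, 0.001]
force: [-1.1, 2.2, -1.0]
width: 0.341
grasp_force: 42.5
```

```bash
for i in 1; do python3 -m creep '-.04 0 0 0 0 0 -1;-.02 0 0 0 0 0 -1;0 0 0 0 0 0 -1;0 0 0 0 0 0 -1'; done; python3 -m creep '-.03 0 0 0 0 0 -1;0 0 0 0 0 0 -1;0 0 0 0 0 0 -1'
```

```text
t: 15.75
eef_pos: [545.3, 168.1, 49.9]
tcp_rot: [2.065, 2.368, -0.0]
force: [-0.5, 1.6, -3.0]
width: 0.342
grasp_force: 42.3
t: 16.05
eef_pos: [545.6, 166.6, 49.9]
tcp_rot: [2.065, 2.368, -0.0]
force: [-0.4, 1.6, -3.2]
width: 0.349
grasp_force: 42.2
```

```bash
python3 -m creep '-.03 0 0 0 0 0 -1;0 0 0 0 0 0 -1;0 0 0 0 0 0 -1'; python3 -m creep '-.03 0 0 0 0 0 -1;0 0 0 0 0 0 -1;0 0 0 0 0 0 -1'
```

```text
t: 16.35
eef_pos: [545.9, 165.1, 50.0]
tcp_rot: [2.065, 2.368, -0.0]
force: [-0.9, 0.7, -4.0]
width: 0.347
grasp_force: 42.2
t: 16.65
eef_pos: [546.1, 163.8, 50.0]
tcp_rot: [-2.065, -2.368, -0.0]
force: [-0.8, 2.9, -4.3]
width: 0.344
grasp_force: 42.1
```

```bash
python3 -m creep '-.03 0 0 0 0 0 -1;0 0 0 0 0 0 -1;0 0 0 0 0 0 -1'; python3 -m creep '-.02 0 0 0 0 0 -1;0 0 0 0 0 0 -1;0 0 0 0 0 0 -1'
```

```text
t: 16.95
eef_pos: [546.1, 163.6, 50.0]
tcp_rot: [-2.064, -2.367, -0.002]
force: [-1.3, 9.0, -5.2]
width: 0.345
grasp_force: 42.0
t: 17.25
eef_pos: [546.2, 163.4, 50.1]
tcp_rot: [-2.063, -2.367, -0.004]
force: [-2.1, 12.7, -4.7]
width: 0.343
grasp_force: 42.0
```

```bash
python3 -m creep '0 0 0 0 0 0 -1;0 0 0 0 0 0 -1;0 0 0 0 0 0 -1;0 0 0 0 0 0 -1;0 0 0 0 0 0 -1'
python3 - <<'E'
from h import *
im=shot('scene','s9');im2=shot('top','t9')
a=cv2.resize(im[170:300,110:300],None,fx=2.1,fy=2.1,interpolation=3);b=cv2.resize(im2[150:280,130:420],None,fx=1.37,fy=1.37,interpolation=3)
H=max(a.shape[0],b.shape[0]);f=lambda q:cv2.copyMakeBorder(q,0,H-q.shape[0],0,0,0)
cv2.imwrite('pics/m9.png',np.hstack([f(a),f(b)]))
o=monitor.get_obs();print(o['qd'].round(4),o['eef_pos'],R.from_rotvec(o['tcp_rot']).as_matrix()[2].round(4))
E
```

```text
t: 17.75
eef_pos: [546.2, 163.4, 50.1]
tcp_rot: [-2.063, -2.367, -0.004]
force: [-2.1, 13.2, -5.0]
width: 0.343
grasp_force: 42.0
[ 0.001   0.0009  0.0013 -0.0002 -0.0004 -0.0002] [546.12919963 163.38405867  50.06708373] [ 3.1e-03  4.0e-04 -1.0e+00]
```

View pics/m9.png

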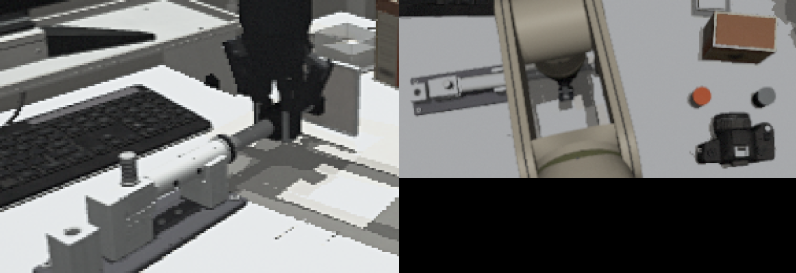

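The pin is seated on the fork at (128,168), and the inner tube is exposed out to the gripper at (255,130). The arm looks level, and the tin, cans and camera in the top view look undisturbed. The pull holds steady at 13 N at the end stop, so I'm handing in.

```bash
python3 -c "
from plant import order
print(order.sign_off())"
```

```text
the job is handed in; nothing more can be done
None
```

The pin is seated in the fork, and the arm is out at its second stop, held level and still with the button in; the tin, film cans and camera looked undisturbed, and I handed the job in at about 18 s.

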